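Seal the amber flask in the sprung cradle

ROBOT

A 7-joint arm with a two-finger parallel gripper is mounted at the origin on the work surface; the furniture and walls round the work are solid. World frame = base frame: x ahead of the robot, y to its left, z up, the work surface at z = 0. Lengths are in m, angles in rad, forces in N, time in s.
With the tool pointing down it reaches from about 0.4 to 0.85 m from the base axis. Payload 4.5 kg.
Tool frame: the origin (TCP) lies at the very end of the fingers, on their centre line; the grasp point (between the pads) lies 19 mm behind it (r.pinch_z is the distance from the TCP to the grasp point, in m); z points along the fingers, y is the line along which they close (so a half turn about z gives the same grasp; the last joint's range is limited). The gripper opens to 88 mm and grips with 3 to 60 N. Pads are 18 mm wide; open, the fingers measure 123 mm over their backs; the gripper's body (75 mm by 187 mm) begins 45 mm behind the grasp point.
Start: joints at [-1.127, 0.689, -0.195, 1.565, 0.157, 0.902, -0.215], TCP at [0.249, 0.573, 0.202] pointing down, gripper open.
Joint ranges: [-3.01, 3.01], [-0.46, 2.08], [-1.47, 1.51], [0.13, 2.56], [-1, 4.14], [0.04, 2.09], [-2.66, 2.66]. Speed limits (rad/s): [2.57, 2.57, 3.14, 3.14, 3.14, 3.14, 3.14].

INTERFACE

Orientations are given as a unit quaternion [x, y, z, w].
In Python, from plant import r, cams gives the robot as it stands.
- The arm moves only by the shell command python3 -m pendant 'ROWS' [FORCE]. ROWS is JSON, a list of rows, each a list of 3 entries, a list of its own where there are three numbers: the closure, from -1 (fully open) to 1 (shut), then the shift along the tool's x, y, z in mm, then the turn, a rotation vector about the tool's x, y, z in degrees. A call has 1 to 8 rows; each row shifts and turns the commanded pose from where the row before left it, along the tool's axes as they then stand; what a row does not reach is not made up. A row lasts 1/8 s, in which the tool goes at most 62.5 mm and 10.7 degrees, less where a joint would pass 70% of its speed; a pose out of reach is approached as far as the arm can. A call with a gripper value outside its range is refused whole. The fingers move at their own pace and stop on an object; FORCE is the grip in N (left out, the last holds). Time passes only in rows, so rows that do not move let the fingers close. It gives the time, the measured TCP pose, the force, the opening and the grip force at its end, in the units of the state.
- r.get_state(): the state, without advancing time (a new reading comes with each control period).
- cams.snapshot(name): name is "side" or "top" or "wrist"; returns a dict with "img" (384x512x3 uint8, red, green, blue), "camera_matrix" (3x3 intrinsics, pixels), "camera_from_world" (4x4, takes a point from world to camera coordinates); the wrist camera has in their place "tool_from_camera" (4x4, takes a point from camera to tool coordinates, whose origin is the TCP and whose axes are the flange's). Camera axes: x right, y up, looking along -z (the intrinsics and any distortion apply to the point x, -y, -z); pixel columns grow to the right and rows downward; lengths in m; the calibration is good to about 2 mm. A picture is of the moment at which its call begins: read the wrist's pose just before it. There is no depth.
- r.finish_job(): hands the job in; it is judged then, once.
The state is a dict: "clock": time; "q": joint angles; "qd": joint speeds; "joint_torque": joint torques, N m; "tool_pos": TCP position; "eef_rot": TCP orientation; "contact_force": force on the tool from outside, world axes, zero at the start; "moment": the same for the moment, N m; "opening": opening from 0.0 (shut) to 1.0 (fully open); "finger_force": force on a finger pad.
Only numpy, scipy, OpenCV 4.12 (cv2) and the standard library are available. Lean on these libraries where they do the work, as an engineer would, in place of code of your own. Each camera call takes 0.05 s, during which the arm holds its last target. There are 200 camera calls.

TASK

Prime the sealing station: pull its black paddle straight out until the red band on the rod is just out at the collar, hold it there for a second without pulling well beyond the band, and let it go back home. Then set the amber flask upright in the sprung ring, press it down until the ring's red pointer is in the green band, and finish while still holding the flask pressed down there. Keep the flask upright throughout and leave everything else where it stands.

Things in the scene. Friction and masses are not known exactly. Their poses are not given: they have to be found in the camera images.
- station: sealing station fixed to the worktop: white base plate 150 x 260 x 12 mm; at own +y a grey pump housing (85 x 80 mm, top 57 mm up) with the black pull paddle in front, at own -y the sprung ring cradle. Origin on the worktop under the plate (plate centre at own x +5 mm). Own x points from the paddle into the housing, roughly away from the robot; own z up. Place and yaw vary.
- primer (a joint): pull of the sprung primer paddle in m: 0 home, grows as it is pulled level along the station's -x, stop at 0.065. Spring: 2 N at home, 5.6 N at 0.040; it runs home when let go. A red band 6 mm wide on the rod is hidden at home; its first edge leaves the steel collar at 0.037, its middle at 0.040, and it is wholly out at 0.043.
- primer_paddle (a point): middle of the top edge of the black upright paddle (moves with it), 92 mm above the worktop; when home at own x -75, y +60 mm of the station. The paddle is 12 mm thick along the station's x, 32 mm wide, 66 mm tall; its rod enters 56 mm below this point. 54 mm free from its rear face to the housing (47 mm to the collar low down). Pinch it from above across its thickness.
- cradle (a joint): how far the ring is pressed down, in m: 0 up at rest, stop at 0.028. Spring: 3 N to start, 9 N at 0.016, 14 N at the stop. A red pointer on the ring's own -y side runs before an aluminium post with a green band 10 mm high: pointer in the band from 0.011 to 0.021, at its middle at 0.016.
- ring_seat (a point): centre of the top face of the steel ring that takes the flask (moves with it), 80 mm up at rest, at own x 0, y -60 mm of the station. Ring: 72 mm outside, hole 52 mm, 10 mm thick, on a coil spring, open below for the flask's foot. Guide rods stand 47 mm either side of its axis along the station's x, a gauge post 56 mm from it at own -y; all end 98 mm above the worktop.
- amber_flask: amber (brown) round glass flask with cork, 0.18 to 0.35 kg, 120 mm tall. Origin: centre of underside, own z up. Foot 40 mm across; ball belly 64 mm across, centred 34 mm up; plain neck 24 mm across, 65 to 106 mm up; cork 22 mm across above. The belly rests in the ring with the foot through the hole: origin then 15 mm below the ring's top face. Stands in any of three places on the left.
- green_flask: the green flask: same shape and size as the amber one; leave it alone; origin: centre of its underside
- salt_shaker: grey-topped salt shaker, 44 mm across, 90 mm tall, stands among the flasks; leave it alone; origin: centre of its underside
- mug: white mug with blue dots, 92 x 127 x 93 mm; leave it alone
- tuna_tin: round food tin, 86 mm across, 40 mm tall; leave it alone
- spice_jar: small glass spice jar with black cap, 41 mm across, 91 mm tall; leave it alone
- tea_box: red tea carton, 69 x 133 x 66 mm; leave it alone
- water_glass: clear drinking glass, 69 mm across, 92 mm tall; leave it alone
Not all that is in view belongs to the job. Leave any purple look-alike of the amber_flask alone.

How it is judged:
On the way, in this order (a step that is already met when the one before it is completed fails the run):
1. the primer is held out at its red band (0.034 to 0.048 m) (value of joint primer between 0.034 and 0.048 m), for 0.5 s.
2. the primer is back home (under 0.006 m) (value of joint primer below 0.006 m), for 0.2 s.
3. the amber flask sits in the ring, pressed into the green band (value of joint cradle between 0.01 and 0.022 m and horizontal distance between amber_flask and ring_seat below 0.01 m and contact force between amber_flask and station above 4 N), for 0.3 s.
At the end, for the whole second after the job is handed in: The robot still holds the amber flask (fingers on it with over 2 N), which sits upright (within 0.2 rad) in the ring (foot within 10 mm of the ring's axis, 10 to 21 mm below its top face), pushing on the ring with over 4 N so that it is 10 to 22 mm down; the primer is home (under 6 mm) (all of step 3 and value of joint primer below 0.006 m and z of amber_flask in the frame of ring_seat between -0.021 and -0.01 m and angle between amber_flask's own z axis and vertical below 0.2 rad and contact force between the fingers and amber_flask above 2 N); the arm keeps its last pose, push and grip.
It fails at once if the primer is pulled well past its red band (over 0.056 m) (value of joint primer above 0.056 m).
It fails at once if the amber flask is tipped over 0.6 rad (angle between amber_flask's own z axis and vertical above 0.6 rad).
It fails at once if another thing is moved more than 30 mm (distance of any of green_flask, salt_shaker, mug, tuna_tin, spice_jar, tea_box, water_glass from where it was at the start of the episode above 0.03 m).
It also fails if it takes over 58 s, if anything falls off the work surface, if the arm or the gripper's body presses on something with over 40 N, if the wrist force passes 120 N, or if a joint passes its speed limit or range.

## Working session

There is one attempt and no reset: what is moved stays moved. The work goes in short steps, Python scripts to look and compute and a shell command to move; the robot and the scene stay as the last step left them, time stands still between calls to the robot, and variables do not carry over. Pictures are saved under pics/ and viewed, at most 10 in all, crops included, and the job is handed in when it is done.

```bash
mkdir -p pics; ls; python3 - <<'E'
from plant import r,cams
import cv2,numpy as np
a=cams.snapshot("top");b=cams.snapshot("side")
for n,s in(("top",a),("side",b)):
    np.savez(f"{n}.npz",**s)
    cv2.imwrite(f"pics/{n}0.png",s["img"][:,:,::-1])
    print(n,{k:np.round(v,3).tolist() for k,v in s.items() if k!="img"})
print(r.get_state(),r.pinch_z)
E
```

```text
pics
top {'camera_matrix': [[390.241, 0.0, 250.673], [0.0, 390.241, 192.195], [0.0, 0.0, 1.0]], 'camera_from_world': [[0.01, -1.0, -0.005, 0.052], [0.996, 0.009, 0.087, -0.504], [-0.087, -0.006, 0.996, -1.428], [0.0, 0.0, 0.0, 1.0]]}
side {'camera_matrix': [[433.426, 0.0, 255.571], [0.0, 433.426, 189.984], [0.0, 0.0, 1.0]], 'camera_from_world': [[-0.987, -0.156, -0.025, 0.481], [0.066, -0.555, 0.829, -0.1], [-0.143, 0.817, 0.558, -1.653], [0.0, 0.0, 0.0, 1.0]]}
{'clock': 0.1, 'q': array([-1.12717845,  0.68990128, -0.19452408,  1.56621898,  0.15727777,
        0.90252178, -0.21506136]), 'qd': array([-0.00105795, -0.00206988,  0.00030579, -0.00381466,  0.00019005,
        0.000318  ,  0.00053232]), 'joint_torque': array([-2.78997933e-03, -5.28496277e+01, -1.27189927e+00, -1.53835577e+01,
       -5.27317647e-02,  2.02666211e-03,  4.25893893e-05]), 'tool_pos': array([0.24881383, 0.57265402, 0.20139527]), 'eef_rot': array([ 2.03428167e-01,  9.79089522e-01, -8.22000479e-04, -1.17880237e-04]), 'contact_force': array([ 0.42078256,  0.33562518, -0.87297761]), 'moment': array([0.00310424, 0.02773851, 0.00366754]), 'finger_force': 0.0, 'opening': 1.0034217227665878} 0.0187
```

View pics/top0.png

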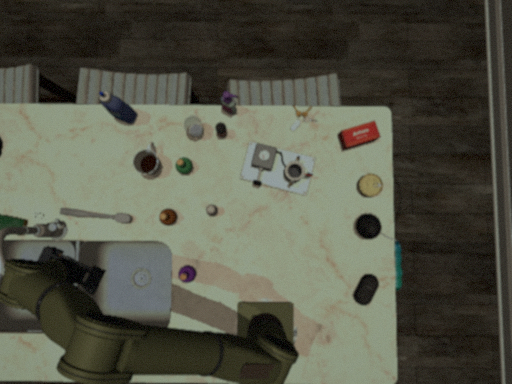

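View pics/side0.png

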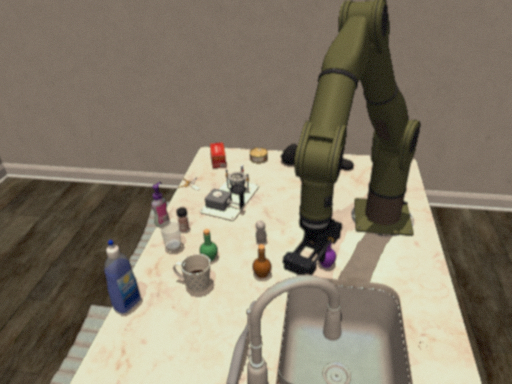

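The top view shows the amber flask at (168,216), with a purple look-alike at (187,273), a green flask at (185,166) and the salt shaker at (211,210). The station is at about (278,167), with its paddle at about (257,183). The side view has amber at (261,263), purple at (328,257), green at (208,247) and the station at about (228,195). I choose amber at (168,216) and check it in a close crop.

```bash
cat > h.py <<'E'
import numpy as np,cv2
from scipy.spatial.transform import Rotation as R
def ray(s,u,v,T=None):
    K=s["camera_matrix"];d=np.array([(u-K[0,2])/K[0,0],-(v-K[1,2])/K[1,1],-1.])
    W=np.linalg.inv(s["camera_from_world"]) if T is None else T
    return W[:3,3],W[:3,:3]@d
def plane(s,u,v,z,T=None):
    o,d=ray(s,u,v,T);return o+d*(z-o[2])/d[2]
def cross(*rs):
    A=sum(np.eye(3)-np.outer(d,d)/(d@d) for o,d in rs);b=sum((np.eye(3)-np.outer(d,d)/(d@d))@o for o,d in rs)
    return np.linalg.solve(A,b)
def wristT(st,s):
    T=np.eye(4);T[:3,:3]=R.from_quat(st["eef_rot"]).as_matrix();T[:3,3]=st["tool_pos"];return T@s["tool_from_camera"]
def proj(s,p,T=None):
    C=s["camera_from_world"] if T is None else np.linalg.inv(T)
    c=C[:3,:3]@p+C[:3,3];K=s["camera_matrix"];return K[0,0]*c[0]/-c[2]+K[0,2],K[1,1]*-c[1]/-c[2]+K[1,2]
E
python3 - <<'E'
from h import *
t=dict(np.load("top.npz"));s=dict(np.load("side.npz"))
def blob(im,lo,hi,box):
    x0,y0,x1,y1=box;h=cv2.cvtColor(im[y0:y1,x0:x1],cv2.COLOR_RGB2HSV)
    m=cv2.inRange(h,np.array(lo),np.array(hi));ys,xs=np.nonzero(m);return xs.mean()+x0,ys.mean()+y0,len(xs),(xs.min()+x0,ys.min()+y0,xs.max()+x0,ys.max()+y0)
at=blob(t["img"],(3,130,20),(16,255,200),(155,200,182,232));as_=blob(s["img"],(3,130,20),(16,255,220),(245,235,278,285))
print(at,as_)
print("amber xyz",cross(ray(t,*at[:2]),ray(s,*as_[:2])))
for n,u,v,z in(("belly",168,216,.034),("green",184,166,.034),("salt",211,210,.09),("mug",148,163,.05),("purple",187,273,.034)):print(n,plane(t,u,v,z).round(3))
g=cv2.cvtColor(t["img"],cv2.COLOR_RGB2HSV)
c=t["img"][130:230,150:330,::-1]
a=cv2.resize(c,None,fx=4.4,fy=4.4,interpolation=cv2.INTER_CUBIC)
b=cv2.resize(s["img"][160:290,180:340,::-1],None,fx=1,fy=1)
cv2.imwrite("pics/crop1.png",a)
for p in((249,142),(316,158),(306,193),(241,177)):print(plane(t,*p,.012).round(3))
print(proj(t,np.array([.6,.0,.09])))
E
```

```text
(np.float64(168.6), np.float64(216.64), 150, (np.int64(161), np.int64(210), np.int64(175), np.int64(223))) (np.float64(261.33753943217664), np.float64(264.1892744479495), 317, (np.int64(253), np.int64(245), np.int64(270), np.int64(277)))
amber xyz [0.41005647 0.3563219  0.03765267]
belly [0.411 0.359 0.034]
green [0.597 0.305 0.034]
salt [0.433 0.196 0.09 ]
mug [0.605 0.435 0.05 ]
purple [0.206 0.284 0.034]
[0.695 0.065 0.012]
[ 0.636 -0.188  0.012]
[ 0.503 -0.15   0.012]
[0.561 0.094 0.012]
(np.float64(266.76246734969016), np.float64(163.56421854700443))
```

View pics/crop1.png

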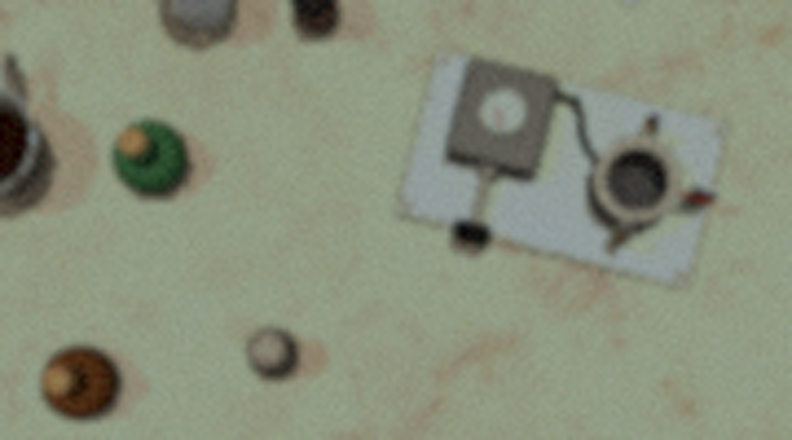

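```bash
cat >> h.py <<'E'
def tomove(st,target,ydir):
    """mm shift in tool axes to target; turn deg about tool z so tool y is along ydir (world angle deg, mod 180)"""
    M=R.from_quat(st["eef_rot"]).as_matrix();d=M.T@(np.array(target)-st["tool_pos"])*1000
    y=M[:,1];a=np.degrees(np.arctan2(y[1],y[0]));t=-(ydir-a);t=(t+90)%180-90
    return d.round(1),round(t,1),M[:,2].round(3)
E
python3 - <<'E'
from h import *
from plant import r
t=dict(np.load("top.npz"))
P=[plane(t,*p,.012) for p in((249.3,143),(314.8,157.7),(305.2,195.2),(240.9,178.2))]
y=P[0]-P[1]+P[3]-P[2];x=P[0]-P[3]+P[1]-P[2]
print(np.degrees(np.arctan2(-y[0],y[1])),np.degrees(np.arctan2(x[1],x[0])),np.linalg.norm(x)/2,np.linalg.norm(y)/2)
yaw=np.arctan2(-y[0],y[1]);X=np.array([np.cos(yaw),np.sin(yaw),0]);Y=np.array([-X[1],X[0],0])
O=np.mean(P,0)-.005*X;O[2]=0;print("O",O)
pad=O-.075*X+.06*Y;pad[2]=.092;ring=O-.06*Y;ring[2]=.08
print("pad",pad,plane(t,256.8,182,.092),"ring",ring,plane(t,294.3,170.9,.08))
st=r.get_state();print(tomove(st,[pad[0],pad[1],.2],np.degrees(yaw)))
E
```

```text
-13.341113614184424 -13.552700407673928 0.1422213237969821 0.2510128574755172
O [ 0.58965198 -0.04202821  0.        ]
pad [0.53052085 0.0336587  0.092     ] [0.53334148 0.03495941 0.092     ] ring [ 0.5758071  -0.10040902  0.08      ] [ 0.57595764 -0.0991401   0.08      ]
(array([-473.1, -382.2,    2.1]), np.float64(79.9), array([-0.001, -0.002, -1.   ]))
```

```bash
python3 -m pendant '[[-1,[-46,-37,0],[0,0,0]],[-1,[-46,-37,0],[0,0,0]],[-1,[-46,-37,0],[0,0,0]],[-1,[-46,-37,0],[0,0,0]],[-1,[-46,-37,0],[0,0,0]],[-1,[-46,-37,0],[0,0,0]],[-1,[-46,-37,0],[0,0,0]],[-1,[-46,-37,0],[0,0,0]]]' 20
python3 -m pendant '[[-1,[-46,-37,0],[0,0,0]],[-1,[-46,-37,0],[0,0,0]],[-1,[0,0,0],[0,0,10]],[-1,[0,0,0],[0,0,10]],[-1,[0,0,0],[0,0,10]],[-1,[0,0,0],[0,0,10]],[-1,[0,0,0],[0,0,10]],[-1,[0,0,0],[0,0,10]]]'
python3 -m pendant '[[-0.2,[0,0,0],[0,0,10]],[-0.2,[0,0,0],[0,0,10]],[-0.2,[0,0,0],[0,0,0]]]'
python3 - <<'E'
from h import *
from plant import r,cams
st=r.get_state();s=cams.snapshot("wrist")
np.savez("w1.npz",T=wristT(st,s),**s);cv2.imwrite("pics/w1.png",s["img"][:,:,::-1])
print(tomove(st,[.532,.0345,.2],-13.4),st["tool_pos"],st["opening"],st["clock"])
print(proj(s,np.array([.532,.0345,.092]),wristT(st,s)),proj(s,np.array([.576,-.1,.08]),wristT(st,s)))
E
```

```text
clock: 1.1
tool_pos: [0.4692, 0.1534, 0.202]
eef_rot: [0.203, 0.979, 0.0, -0.0]
contact_force: [0.9, 0.8, -0.4]
opening: 1.002
finger_force: 0.0
clock: 2.1
tool_pos: [0.5232, 0.0507, 0.2018]
eef_rot: [0.668, 0.744, -0.0, -0.0]
contact_force: [0.7, -0.0, -0.3]
opening: 0.999
finger_force: 0.0
clock: 2.48
tool_pos: [0.5232, 0.0508, 0.2018]
eef_rot: [0.785, 0.62, -0.0, -0.0]
contact_force: [-0.2, -0.6, -0.2]
opening: 0.681
finger_force: 0.0
(array([-13.8,  12.3,   1.8]), np.float64(0.0), array([-0.001, -0.   , -1.   ])) [0.52321573 0.05077109 0.20183386] 0.6805821363813979 2.475
(np.float64(263.6191449978875), np.float64(196.28439266869668)) (np.float64(320.1198251319588), np.float64(283.9086700952155))
```

View pics/w1.png

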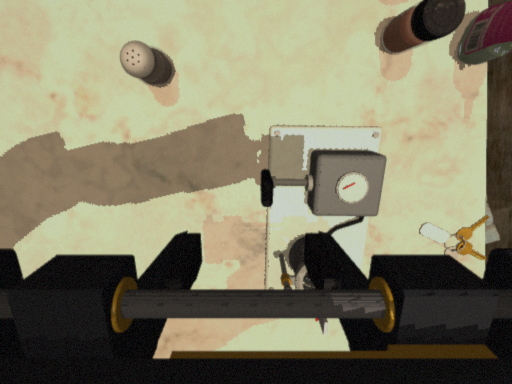

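The paddle is at about (267,188), with its rod at (285,183). The plate is aligned with the image, so the yaw is right.

```bash
python3 - <<'E'
from h import *
from plant import r
s=dict(np.load("w1.npz"));T=s["T"];st=r.get_state()
g=s["img"].max(2);m=(g[160:215,252:282]<60).astype(np.uint8)
for row in range(0,55,3):print(160+row,''.join('#' if v else '.' for v in m[row]))
print(T[:3,3])
for u,v,z in((266.5,188,.092),(285,183,.036)):
  p=plane(s,u,v,z,T);print(p,tomove(st,[p[0],p[1],.2],-13.4))
E
```

```text
160 ..............................
163 ..............................
166 ..............................
169 .............#................
172 .........#########............
175 .........##########...........
178 .........###########..........
181 .........############.........
184 .........#############........
187 .........#############........
190 .........############.........
193 ..........###########.........
196 ..........##########..........
199 ..........##########..........
202 ..........##########..........
205 ............#######...........
208 ..............................
211 ..............................
214 ..............................
[0.54137238 0.12613578 0.3834838 ]
[0.53714403 0.04303223 0.092     ] (array([-4.3, 15.3,  1.9]), np.float64(0.1), array([-0.001, -0.   , -1.   ]))
[0.56110929 0.02810634 0.036     ] (array([-13.3,  42.1,   1.9]), np.float64(0.1), array([-0.001, -0.   , -1.   ]))
```

```bash
python3 -m pendant '[[-0.2,[-12.5,15,0],[0,0,0]],[-0.2,[0,0,50],[0,0,0]],[-0.2,[0,0,50],[0,0,0]],[-0.2,[0,0,42],[0,0,0]],[-0.2,[0,0,0],[0,0,0]]]' 20
python3 -m pendant '[[1,[0,0,0],[0,0,0]],[1,[0,0,0],[0,0,0]],[1,[0,0,0],[0,0,0]],[1,[0,0,0],[0,0,0]],[1,[0,0,0],[0,0,0]],[1,[0,0,0],[0,0,0]]]' 20
python3 - <<'E'
from h import *
from plant import r,cams
st=r.get_state();s=cams.snapshot("wrist")
cv2.imwrite("pics/w2.png",s["img"][:,:,::-1]);print(st["tool_pos"],st["eef_rot"])
E
```

```text
clock: 3.15
tool_pos: [0.5336, 0.0335, 0.0577]
eef_rot: [0.785, 0.619, -0.002, -0.002]
contact_force: [0.2, -1.0, 1.4]
opening: 0.602
finger_force: 0.0
clock: 3.9
tool_pos: [0.5352, 0.035, 0.0601]
eef_rot: [0.785, 0.619, 0.0, -0.0]
contact_force: [-0.1, 0.7, -0.2]
opening: 0.007
finger_force: 0.0
[0.53515869 0.03503392 0.06013594] [ 7.85157118e-01  6.19296617e-01  8.41266801e-06 -2.18928159e-05]
```

View pics/w2.png

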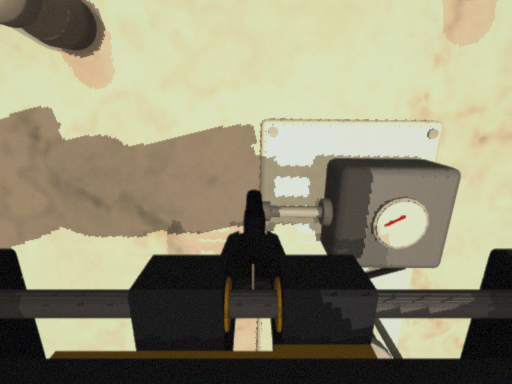

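The fingers are shut with nothing between them. The paddle stands at (255,195-235) just ahead (image up) of the closed fingers, and its rod is at (297,211). I'm working out the remaining offset.

```bash
python3 - <<'E'
from h import *
from plant import r,cams
st=r.get_state();s=cams.snapshot("wrist");T=wristT(st,s)
print(np.round(s["camera_matrix"],1).tolist(),s["tool_from_camera"].round(4).tolist())
print("tcp px",proj(s,st["tool_pos"],T),"grasp",proj(s,st["tool_pos"]+[0,0,.019],T))
for u,v,z in((297,211,.036),(255,192,.026),(255,235,.092)):
  p=plane(s,u,v,z,T);print(p,tomove(st,[p[0],p[1],.06],-13.4))
E
python3 - <<'E'
import cv2
i=cv2.imread("pics/w2.png")[170:300,190:350];cv2.imwrite("pics/w2c.png",cv2.resize(i,None,fx=4,fy=4))
E
```

```text
[[276.9, 0.0, 252.6], [0.0, 276.9, 195.7], [0.0, 0.0, 1.0]] [[0.0003, 0.9551, 0.2963, 0.0774], [1.0, -0.0003, -0.0, 0.0002], [0.0001, 0.2963, -0.9551, -0.1817], [0.0, 0.0, 0.0, 1.0]]
tcp px (np.float64(252.3272144754504), np.float64(223.99595529971316)) grasp (np.float64(252.29849728569522), np.float64(235.6180888298108))
[0.56972061 0.02763759 0.036     ] (array([ 0.9, 35.3,  0.1]), np.float64(-0.1), array([-0.,  0., -1.]))
[0.54039192 0.04774273 0.026     ] (array([13.6,  2.1,  0.1]), np.float64(-0.1), array([-0.,  0., -1.]))
[0.53823976 0.04100949 0.092     ] (array([6.5, 1.6, 0.1]), np.float64(-0.1), array([-0.,  0., -1.]))
```

View pics/w2c.png

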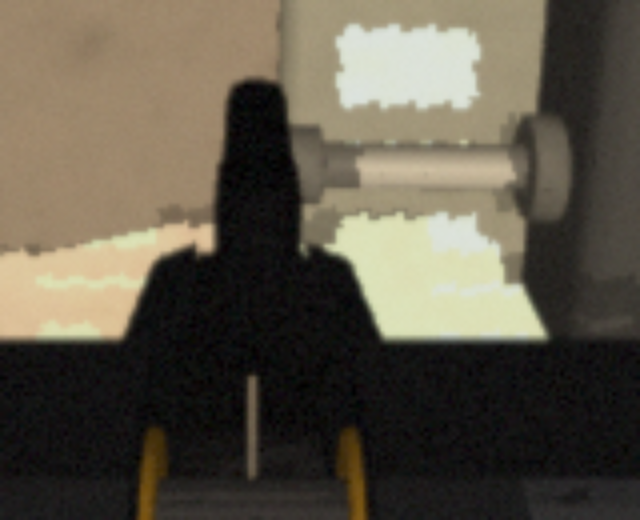

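The rod ray puts the fingers in line with the paddle, so they probably closed above its top edge. I'll open, go 18 mm deeper and close again.

```bash
python3 -m pendant '[[-0.2,[0,0,0],[0,0,0]],[-0.2,[0,0,0],[0,0,0]],[-0.2,[0,0,0],[0,0,0]],[-0.2,[0,0,0],[0,0,0]],[-0.2,[2,2,9],[0,0,0]],[-0.2,[0,0,9],[0,0,0]],[-0.2,[0,0,0],[0,0,0]]]' 20
python3 -m pendant '[[1,[0,0,0],[0,0,0]],[1,[0,0,0],[0,0,0]],[1,[0,0,0],[0,0,0]],[1,[0,0,0],[0,0,0]],[1,[0,0,0],[0,0,0]],[1,[0,0,0],[0,0,0]]]' 20
python3 - <<'E'
from h import *
from plant import r,cams
s=cams.snapshot("side");w=cams.snapshot("wrist")
a=cv2.resize(s["img"][130:250,170:290],(480,480),interpolation=cv2.INTER_CUBIC);b=w["img"][150:300,180:400];b=cv2.resize(b,(310,211))
c=np.zeros((480,790,3),np.uint8);c[:,:480]=a;c[:211,480:]=b
cv2.imwrite("pics/sw3.png",c[:,:,::-1])
p=r.get_state()["tool_pos"];print(p,[ (round((q[0]-170)*4),round((q[1]-130)*4)) for q in (proj(s,p),proj(s,np.array([.532,.0345,.092])))])
E
```

```text
clock: 4.88
tool_pos: [0.5368, 0.0365, 0.041]
eef_rot: [0.785, 0.619, -0.001, -0.001]
contact_force: [0.3, -0.5, 0.5]
opening: 0.6
finger_force: 0.0
clock: 5.62
tool_pos: [0.5365, 0.0367, 0.0422]
eef_rot: [0.785, 0.619, -0.001, -0.001]
contact_force: [-2.8, 1.6, 4.3]
opening: 0.137
finger_force: 20.0
[0.53653215 0.03677074 0.04217956] [(285, 292), (288, 248)]
```

View pics/sw3.png

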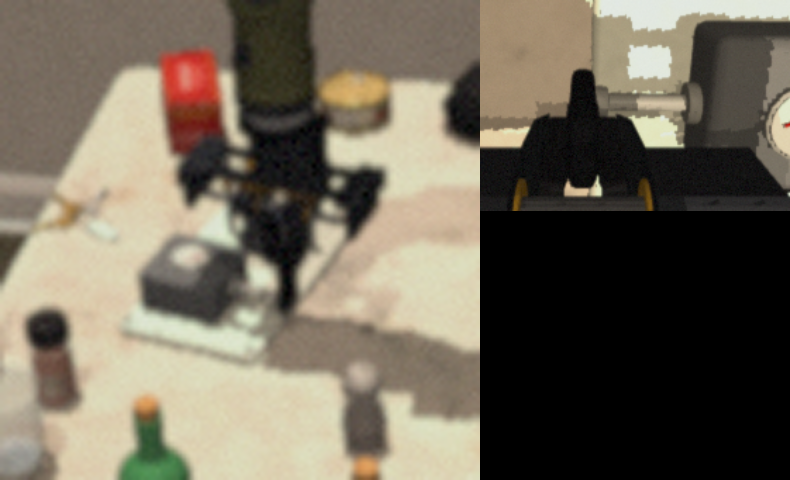

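The grip is now 12 mm wide at 20 N, so the paddle is held. Pulling gently.

```bash
python3 -m pendant '[[1,[0,-9,0],[0,0,0]],[1,[0,-9,0],[0,0,0]],[1,[0,-9,0],[0,0,0]],[1,[0,-9,0],[0,0,0]],[1,[0,-3,0],[0,0,0]],[1,[0,0,0],[0,0,0]]]' 25
python3 - <<'E'
from h import *
from plant import r,cams
st=r.get_state();s=cams.snapshot("wrist");T=wristT(st,s)
X=np.array([.973,-.232,0]);print("pull",-(st["tool_pos"]-[.5365,.0367,.042])@X,st["tool_pos"])
b=cv2.resize(s["img"][150:280,230:430],(800,520),interpolation=cv2.INTER_CUBIC);cv2.imwrite("pics/w4.png",b[:,:,::-1])
E
```

```text
clock: 6.48
tool_pos: [0.5005, 0.0458, 0.0422]
eef_rot: [0.785, 0.619, 0.001, 0.001]
contact_force: [6.3, 0.1, -4.0]
opening: 0.134
finger_force: 25.0
pull 0.03711249380642441 [0.50053277 0.04582234 0.04221948]
```

View pics/w4.png

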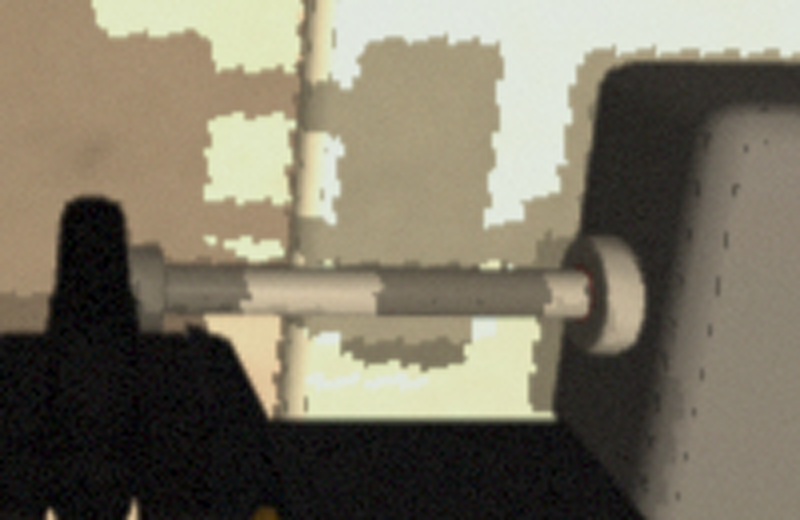

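The red band is just showing at the collar (crop 590,290), so the pull is about 0.037. I'll pull 3 mm more and hold.

```bash
python3 -m pendant '[[1,[0,-3,0],[0,0,0]],[1,[0,0,0],[0,0,0]],[1,[0,0,0],[0,0,0]],[1,[0,0,0],[0,0,0]],[1,[0,0,0],[0,0,0]],[1,[0,0,0],[0,0,0]],[1,[0,0,0],[0,0,0]],[1,[0,0,0],[0,0,0]]]'
python3 - <<'E'
from h import *
from plant import r,cams
st=r.get_state();s=cams.snapshot("wrist")
X=np.array([.973,-.232,0]);print("pull",-(st["tool_pos"]-[.5365,.0367,.042])@X)
im=s["img"].astype(int);m=(im[...,0]>im[...,1]+50)&(im[...,0]>90);m[:, :350]=0
ys,xs=np.nonzero(m[200:240,350:400]);print(len(xs),xs.min()+350 if len(xs) else 0,xs.max()+350 if len(xs) else 0,ys.min()+200 if len(xs) else 0,ys.max()+200 if len(xs) else 0)
E
```

```text
clock: 7.52
tool_pos: [0.4982, 0.0464, 0.0422]
eef_rot: [0.785, 0.619, 0.001, 0.001]
contact_force: [5.1, -0.7, -3.4]
opening: 0.132
finger_force: 25.0
pull 0.03953281616506156
58 376 381 217 230
```

The band is out (red at u 376-381) and has been held about 1 s. I'll guide it back and release.

```bash
python3 -m pendant '[[1,[0,12,0],[0,0,0]],[1,[0,12,0],[0,0,0]],[1,[0,12,0],[0,0,0]],[1,[0,3,0],[0,0,0]],[0,[0,0,0],[0,0,0]],[-0.2,[0,0,0],[0,0,0]],[-0.2,[0,0,0],[0,0,0]],[-0.2,[0,0,0],[0,0,0]]]'
python3 -m pendant '[[-0.2,[0,0,-40],[0,0,0]],[-0.2,[0,0,-60],[0,0,0]],[-0.2,[0,0,-60],[0,0,0]],[-0.2,[0,0,0],[0,0,0]]]'
python3 - <<'E'
from h import *
from plant import r,cams
st=r.get_state();s=cams.snapshot("wrist")
np.savez("w5.npz",T=wristT(st,s),**s);cv2.imwrite("pics/w5.png",s["img"][:,:,::-1])
print(tomove(st,[.41,.357,.2],66.5),st["tool_pos"])
E
```

```text
clock: 8.57
tool_pos: [0.5339, 0.0372, 0.042]
eef_rot: [0.785, 0.619, -0.0, -0.0]
contact_force: [-0.4, 1.0, 0.0]
opening: 0.563
finger_force: 0.0
clock: 9.07
tool_pos: [0.5377, 0.0372, 0.2064]
eef_rot: [0.785, 0.619, 0.004, 0.002]
contact_force: [0.0, 0.1, -1.2]
opening: 0.599
finger_force: 0.0
(array([ 281.1, -198.8,    5.6]), np.float64(-80.0), array([ 0.009,  0.001, -1.   ])) [0.53767475 0.03724325 0.20640695]
```

View pics/w5.png

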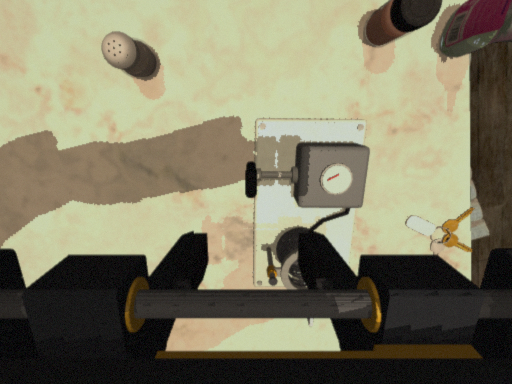

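The primer is home: the rod again looks as short as at the start. The first miss suggests the real fingertips sit above the reported TCP, so I'll probe the bare worktop lightly with closed fingers to find out.

```bash
python3 -m pendant '[[1,[-34,-50,0],[0,0,0]],[1,[-34,-50,0],[0,0,0]],[1,[0,-26,40],[0,0,0]],[1,[0,0,60],[0,0,0]],[1,[0,0,50],[0,0,0]],[1,[0,0,32],[0,0,0]],[1,[0,0,0],[0,0,0]]]' 20
python3 -m pendant '[[1,[0,0,7],[0,0,0]],[1,[0,0,7],[0,0,0]],[1,[0,0,0],[0,0,0]]]'
```

```text
clock: 10.0
tool_pos: [0.3994, 0.0007, 0.0415]
eef_rot: [0.786, 0.619, -0.006, -0.005]
contact_force: [-0.0, -0.1, 0.4]
opening: 0.006
finger_force: 0.0
clock: 10.38
tool_pos: [0.4033, 0.0008, 0.0328]
eef_rot: [0.785, 0.619, -0.007, -0.006]
contact_force: [-0.2, 0.9, -0.1]
opening: 0.007
finger_force: 0.0
```

```bash
python3 - <<'E'
from h import *
s=dict(np.load("w5.npz"));T=s["T"]
a,b,c=[plane(s,u,v,.012,T) for u,v in((257.5,119.5),(366,121),(257,284))]
print(a,b,c,np.linalg.norm(a-b),np.linalg.norm(a-c))
t=dict(np.load("top.npz"))
E
```

```text
[0.56112861 0.09936604 0.012     ] [0.69974338 0.06414834 0.012     ] [ 0.50334974 -0.14394859  0.012     ] 0.14301867203563107 0.25008079458021326
```

```bash
python3 -m pendant '[[1,[0,0,-60],[0,0,0]],[1,[-45,27,0],[0,0,0]],[1,[-45,27,0],[0,0,0]],[1,[-45,27,0],[0,0,0]],[1,[0,0,40],[0,0,0]],[1,[0,0,20],[0,0,0]],[1,[0,0,0],[0,0,0]]]' 20
python3 - <<'E'
from plant import r
s=r.get_state();print(s["q"].round(2),s["tool_pos"],s["eef_rot"].round(4))
E
```

```text
clock: 11.25
tool_pos: [0.4494, -0.1495, 0.0273]
eef_rot: [0.785, 0.619, -0.008, -0.007]
contact_force: [-0.1, 0.4, -0.2]
opening: 0.006
finger_force: 0.0
[ 0.07  0.85  0.25  2.13 -0.77  0.27  0.76] [ 0.44940212 -0.14950551  0.02730397] [ 0.7853  0.6191 -0.0085 -0.007 ]
```

```bash
python3 -m pendant '[[1,[0,0,8],[0,0,0]],[1,[0,0,8],[0,0,0]],[1,[0,0,6],[0,0,0]],[1,[0,0,0],[0,0,0]]]' 20
python3 -m pendant '[[1,[0,0,5],[0,0,0]],[1,[0,0,0],[0,0,0]]]'
python3 -m pendant '[[1,[0,0,5],[0,0,0]],[1,[0,0,0],[0,0,0]]]'
```

```text
clock: 11.75
tool_pos: [0.4506, -0.1495, 0.0055]
eef_rot: [0.785, 0.619, -0.007, -0.006]
contact_force: [-0.7, 0.1, 1.4]
opening: 0.002
finger_force: 0.0
clock: 12.0
tool_pos: [0.4506, -0.1496, 0.0006]
eef_rot: [0.785, 0.619, -0.007, -0.006]
contact_force: [0.8, -0.4, 0.3]
opening: 0.007
finger_force: 0.0
clock: 12.25
tool_pos: [0.4504, -0.1496, -0.0045]
eef_rot: [0.785, 0.619, -0.007, -0.006]
contact_force: [0.2, 0.2, -0.3]
opening: 0.003
finger_force: 0.0
```

Reported z is below the worktop with no contact, so the tips really are higher. I'll go on down to find them.

```bash
python3 -m pendant '[[1,[0,0,5],[0,0,0]],[1,[0,0,5],[0,0,0]],[1,[0,0,0],[0,0,0]]]'
python3 -m pendant '[[1,[0,0,5],[0,0,0]],[1,[0,0,0],[0,0,0]]]'
python3 -m pendant '[[1,[0,0,5],[0,0,0]],[1,[0,0,0],[0,0,0]]]'
```

```text
clock: 12.62
tool_pos: [0.4501, -0.1495, -0.0146]
eef_rot: [0.785, 0.619, -0.007, -0.006]
contact_force: [-0.4, -0.6, 0.7]
opening: 0.002
finger_force: 0.0
clock: 12.88
tool_pos: [0.4501, -0.1496, -0.0195]
eef_rot: [0.785, 0.619, -0.007, -0.006]
contact_force: [-0.9, -0.1, -0.6]
opening: 0.006
finger_force: 0.0
clock: 13.12
tool_pos: [0.4501, -0.1496, -0.0245]
eef_rot: [0.785, 0.619, -0.007, -0.006]
contact_force: [0.2, -0.0, 0.5]
opening: 0.009
finger_force: 0.0
```

```bash
python3 -m pendant '[[1,[0,0,4],[0,0,0]],[1,[0,0,0],[0,0,0]]]'
python3 -m pendant '[[1,[0,0,3],[0,0,0]],[1,[0,0,0],[0,0,0]]]'
python3 -m pendant '[[1,[0,0,3],[0,0,0]],[1,[0,0,0],[0,0,0]]]'
```

```text
clock: 13.38
tool_pos: [0.45, -0.1496, -0.0284]
eef_rot: [0.785, 0.619, -0.007, -0.006]
contact_force: [0.0, -0.1, 0.1]
opening: -0.0
finger_force: 0.0
clock: 13.62
tool_pos: [0.45, -0.1496, -0.0314]
eef_rot: [0.785, 0.619, -0.007, -0.006]
contact_force: [0.0, -0.1, 0.5]
opening: 0.005
finger_force: 0.0
clock: 13.88
tool_pos: [0.4499, -0.1496, -0.0344]
eef_rot: [0.785, 0.619, -0.007, -0.006]
contact_force: [-0.1, 0.2, -0.1]
opening: 0.004
finger_force: 0.0
```

```bash
python3 -m pendant '[[1,[0,0,3],[0,0,0]],[1,[0,0,0],[0,0,0]]]'
python3 -m pendant '[[1,[0,0,2],[0,0,0]],[1,[0,0,0],[0,0,0]]]'
python3 -m pendant '[[1,[0,0,2],[0,0,0]],[1,[0,0,0],[0,0,0]]]'
```

```text
clock: 14.12
tool_pos: [0.4501, -0.1497, -0.0361]
eef_rot: [0.785, 0.619, -0.007, -0.005]
contact_force: [-0.5, 0.5, 12.7]
opening: 0.008
finger_force: 6.8
clock: 14.38
tool_pos: [0.4502, -0.1497, -0.0363]
eef_rot: [0.785, 0.619, -0.006, -0.005]
contact_force: [-2.9, 2.4, 36.0]
opening: 0.006
finger_force: 17.8
clock: 14.62
tool_pos: [0.4502, -0.1497, -0.0364]
eef_rot: [0.785, 0.619, -0.005, -0.005]
contact_force: [-5.0, 2.1, 58.3]
opening: 0.007
finger_force: 29.1
```

The real fingertips are 36 mm above the reported TCP, so the grasp point is 55 mm above it. I'll rise and go over the flask.

```bash
python3 -m pendant '[[1,[0,0,-55],[0,0,0]],[1,[0,0,-60],[0,0,0]],[0,[0,0,-60],[0,0,0]],[-1,[0,0,0],[0,0,0]]]' 20
python3 - <<'E'
from h import *
from plant import r
st=r.get_state();M=R.from_quat(st["eef_rot"]).as_matrix();print(tomove(st,[.41,.357,.15],-13.4),st["q"].round(2))
z=M.T@[0,0,-1];print("turn deg xy",np.degrees(np.cross([0,0,1],z)).round(2))
E
```

```text
clock: 15.12
tool_pos: [0.4556, -0.1507, 0.1372]
eef_rot: [0.785, 0.619, -0.005, -0.002]
contact_force: [-0.1, 0.6, -1.0]
opening: 0.205
finger_force: 0.0
(array([ 483.1, -162.5,  -13.8]), np.float64(-0.0), array([-0.011, -0.003, -1.   ])) [-0.11  0.69  0.55  2.07 -0.65  0.57  0.67]
turn deg xy [-0.57  0.32  0.  ]
```

```bash
python3 -m pendant '[[-1,[56,-19,0],[-0.6,0.3,0]],[-1,[56,-19,0],[0,0,0]],[-1,[56,-19,0],[0,0,0]],[-1,[56,-19,0],[0,0,0]],[-1,[56,-19,0],[0,0,0]],[-1,[56,-19,0],[0,0,0]],[-1,[56,-19,0],[0,0,0]],[-1,[56,-19,0],[0,0,0]]]'
python3 -m pendant '[[-1,[0,0,0],[0,0,0]],[-1,[0,0,0],[0,0,0]]]'
python3 - <<'E'
from h import *
from plant import r,cams
st=r.get_state();s=cams.snapshot("wrist");T=wristT(st,s)
cv2.imwrite("pics/w6.png",s["img"][:,:,::-1])
print("pred belly",proj(s,np.array([.41,.357,.034]),T),"cork",proj(s,np.array([.41,.357,.12]),T))
h=cv2.cvtColor(s["img"],cv2.COLOR_RGB2HSV)
for n,lo,hi in(("brown",(3,130,20),(14,255,170)),("cork",(8,90,150),(18,200,255))):
  k,l,S,C=cv2.connectedComponentsWithStats(cv2.inRange(h,np.array(lo),np.array(hi)))
  for i in range(1,k):
    if S[i,4]>60:print(n,S[i],C[i].round(1))
print(tomove(st,[.41,.357,.15],-13.4),st["opening"])
E
```

```text
clock: 16.12
tool_pos: [0.4084, 0.3231, 0.1339]
eef_rot: [0.785, 0.619, -0.003, -0.003]
contact_force: [1.0, -0.1, -0.2]
opening: 0.998
finger_force: 0.0
clock: 16.38
tool_pos: [0.409, 0.3204, 0.1341]
eef_rot: [0.785, 0.619, -0.003, -0.003]
contact_force: [0.0, -0.5, -0.3]
opening: 1.0
finger_force: 0.0
pred belly (np.float64(245.80250271646747), np.float64(152.47517684397005)) cork (np.float64(242.02310973966794), np.float64(170.23156483356524))
brown [ 430    0   50   49 1709] [455.   19.2]
brown [217 118  20  20  70] [225.9 126.9]
brown [231 137  22  11  69] [241.3 141.9]
cork [501 170  11  20 147] [506.8 179.1]
(array([ 35.8,  -7.7, -15.8]), np.float64(-0.1), array([-0.008,  0.001, -1.   ])) 0.9995039370314968
```

```bash
python3 - <<'E'
import cv2,numpy as np
i=cv2.imread("pics/w6.png");h=cv2.cvtColor(i,cv2.COLOR_BGR2HSV)
for v in range(96,244,5):
    print(v,' '.join("%3d/%3d/%3d"%tuple(h[v,u]) for u in range(190,306,10)))
E
```

```text
96  34/ 51/205  31/ 56/199  28/ 54/199  29/ 53/201  38/ 50/208  35/ 56/205  35/ 54/206  26/ 60/199  32/ 53/203  34/ 50/203  31/ 54/198  31/ 55/200
101  28/ 54/199  33/ 55/204  32/ 55/201  30/ 49/201  37/ 51/208  36/ 51/206  35/ 51/208  26/ 58/202  33/ 53/203  35/ 58/204  29/ 53/199  30/ 54/200
106  31/ 54/200  37/ 51/206  36/ 50/206  30/ 54/198  38/ 49/208  36/ 47/206  34/ 53/207  28/ 58/197  31/ 54/200  30/ 55/201  32/ 53/205  29/ 55/199
111  33/ 54/204  33/ 52/206  36/ 53/207  31/ 53/201  26/ 60/201  35/ 52/206  32/ 51/199  29/ 55/201  30/ 50/197  32/ 56/202  33/ 57/203  31/ 55/201
116  25/ 61/201  32/ 52/203  31/ 52/202  31/ 55/203  29/ 57/200  13/125/ 96  16/122/ 96  35/ 56/206  35/ 56/204  36/ 54/206  35/ 54/208  31/ 54/203
121  28/ 53/201  31/ 51/200  33/ 54/202  33/ 53/197  14/237/ 86  15/241/107  15/240/104  14/206/ 88  37/ 48/208  34/ 52/206  35/ 51/207  32/ 54/202
126  30/ 55/198  17/ 80/141  17/ 78/140  17/ 86/139  16/255/104  16/255/117  15/255/114  14/219/107  34/ 54/197  35/ 51/205  33/ 53/203  35/ 52/205
131  17/ 85/132  16/ 82/137  17/ 83/141  14/213/ 86  15/255/112  
[... 2638 characters left out ...]
  17/ 81/202  29/ 56/200  33/ 54/203  35/ 53/208  31/ 53/201  36/ 53/207  35/ 49/207  34/ 55/204  19/ 76/200
226  26/ 59/202  18/ 77/202  16/ 82/202  17/ 77/201  19/ 72/203  22/ 66/200  22/ 68/199  19/ 73/202  22/ 64/198  20/ 73/200  20/ 73/202  18/ 82/202
231  24/ 61/198  17/ 79/203  19/ 76/202  18/ 79/198  27/ 55/200  26/ 59/200  17/ 77/201  28/ 55/199  19/ 72/202  20/ 66/200  22/ 66/201  17/ 87/200
236  26/ 56/200  17/ 77/201  18/ 74/202  18/ 72/201  17/ 77/202  16/ 82/198  18/ 78/202  17/ 78/203  18/ 75/201  20/ 73/199  19/ 75/200  17/ 82/197
241  32/ 54/202  19/ 74/202  19/ 76/199  19/ 80/201  17/ 80/203  18/ 84/198  16/ 79/200  17/ 81/204  19/ 82/200  20/ 73/203  34/ 51/205  17/ 81/199
```

```bash
python3 - <<'E'
from h import *
from plant import r,cams
st=r.get_state();s=cams.snapshot("wrist");T=wristT(st,s)
h=cv2.cvtColor(s["img"],cv2.COLOR_RGB2HSV)[100:200,190:300]
a=(h[...,1]>110)&(h[...,0]<25);c=a&(h[...,1]>150)&(h[...,1]<195)&(h[...,2]>85)
a=cv2.morphologyEx(a.astype(np.uint8),cv2.MORPH_OPEN,np.ones((3,3)));c=cv2.morphologyEx(c.astype(np.uint8),cv2.MORPH_OPEN,np.ones((5,5)))
for n,m,z in(("all",a,.034),("cork",c,.12)):
  ct=max(cv2.findContours(m,0,2)[0],key=cv2.contourArea);(u,v),rad=cv2.minEnclosingCircle(ct);x,y,w,hh=cv2.boundingRect(ct)
  print(n,u+190,v+100,rad,(x+190,y+100,w,hh))
  if n=="all": v=y-100+100+w/2;u=x+w/2;print("belly c",u+190,v+100)
  p=plane(s,u+190,v+100,z,T);print(p,tomove(st,[p[0],p[1],.05],-13.4))
E
```

```text
all 244.35103225708008 146.87758255004883 31.824832916259766 (214, 116, 62, 63)
belly c 245.0 147.0
[0.4110347  0.36176405 0.034     ] (array([41.4, -7.6, 84.5]), np.float64(-0.2), array([-0.008,  0.001, -1.   ]))
cork 241.03571319580078 162.0 15.24575138092041 (227, 148, 28, 29)
[0.41124045 0.3621437  0.12      ] (array([41.8, -7.5, 84.5]), np.float64(-0.2), array([-0.008,  0.001, -1.   ]))
```

```bash
python3 -m pendant '[[-1,[41.5,-7.5,0],[-0.5,0,0]],[-1,[0,0,40],[0,0,0]],[-1,[0,0,40],[0,0,0]],[-1,[0,0,20],[0,0,0]],[-1,[0,0,0],[0,0,0]],[-1,[0,0,0],[0,0,0]]]' 20
python3 - <<'E'
from h import *
from plant import r
st=r.get_state();print(tomove(st,[.411,.362,.034],-13.4),st["q"].round(2))
E
```

```text
clock: 17.23
tool_pos: [0.4132, 0.3628, 0.0361]
eef_rot: [0.786, 0.619, 0.001, 0.0]
contact_force: [0.3, 0.6, 0.7]
opening: 0.997
finger_force: 0.0
(array([-1.3, -1.9,  2.1]), np.float64(-0.2), array([ 0.003,  0.001, -1.   ])) [-1.11  0.93  0.54  1.94 -0.93  0.54 -0.15]
```

Good. I'll close on the neck.

```bash
python3 -m pendant '[[0,[-1,-2,1],[0,0,0]],[0,[0,0,0],[0,0,0]],[1,[0,0,0],[0,0,0]],[1,[0,0,0],[0,0,0]],[1,[0,0,0],[0,0,0]],[1,[0,0,0],[0,0,0]],[1,[0,0,0],[0,0,0]]]' 30
python3 -m pendant '[[1,[0,0,-40],[0,0,0]],[1,[0,0,-50],[0,0,0]],[1,[0,0,-50],[0,0,0]],[1,[0,0,0],[0,0,0]],[1,[0,0,0],[0,0,0]]]'
python3 - <<'E'
from h import *
from plant import r
st=r.get_state();print(st["tool_pos"],tomove(st,[.576,-.0995,.175],-13.4),st["q"].round(2))
z=R.from_quat(st["eef_rot"]).as_matrix().T@[0,0,-1];print("turn",np.degrees(np.cross([0,0,1],z)).round(2))
E
```

```text
clock: 18.1
tool_pos: [0.4103, 0.363, 0.0343]
eef_rot: [0.785, 0.619, 0.001, 0.001]
contact_force: [1.1, -0.7, -1.5]
opening: 0.263
finger_force: 30.0
clock: 18.73
tool_pos: [0.4083, 0.3629, 0.173]
eef_rot: [0.785, 0.62, -0.001, -0.0]
contact_force: [-0.7, 0.2, -3.1]
opening: 0.263
finger_force: 30.0
[0.40833344 0.36289384 0.17301519] (array([-410.8,  270.5,   -2. ]), np.float64(-0.0), array([-0.001, -0.   , -1.   ])) [-1.24  0.75  0.77  1.86 -0.71  0.82 -0.33]
turn [-0.06  0.04  0.  ]
```

The flask is held with a 23 mm opening at 30 N. I'll carry it past the ring to the far side so the wrist camera can see the ring unobstructed.

```bash
python3 -m pendant '[[1,[-40,21,-10],[0,0,0]],[1,[-51,27,0],[0,0,0]],[1,[-51,27,0],[0,0,0]],[1,[-51,27,0],[0,0,0]],[1,[-51,27,0],[0,0,0]],[1,[-51,27,0],[0,0,0]],[1,[-51,27,0],[0,0,0]],[1,[-51,27,0],[0,0,0]]]'
python3 -m pendant '[[1,[-51,27,0],[0,0,0]],[1,[-40,21,0],[0,0,0]],[1,[-20,10,0],[0,0,0]],[1,[0,0,0],[0,0,0]],[1,[0,0,0],[0,0,0]],[1,[0,0,0],[0,0,0]]]'
python3 - <<'E'
from h import *
from plant import r,cams
st=r.get_state();s=cams.snapshot("wrist");T=wristT(st,s);np.savez("w7.npz",T=T,**s)
b=cv2.resize(s["img"][20:260,100:420],(800,600),interpolation=cv2.INTER_CUBIC);cv2.imwrite("pics/w7.png",b[:,:,::-1])
print(st["tool_pos"],[((q[0]-100)*2.5,(q[1]-20)*2.5) for q in(proj(s,np.array([.576,-.0995,.08]),T),proj(s,np.array([.5817,-.0974,.08]),T))])
E
```

```text
clock: 19.73
tool_pos: [0.5204, -0.073, 0.1821]
eef_rot: [0.785, 0.619, -0.001, -0.001]
contact_force: [0.3, 0.4, -3.6]
opening: 0.265
finger_force: 30.0
clock: 20.48
tool_pos: [0.5518, -0.1912, 0.1835]
eef_rot: [0.784, 0.62, 0.001, -0.001]
contact_force: [0.7, -0.8, -3.1]
opening: 0.263
finger_force: 30.0
[ 0.55178878 -0.19124323  0.18345461] [(np.float64(387.3615024473014), np.float64(177.7801377363756)), (np.float64(400.53530394069867), np.float64(168.47394351598206))]
```

View pics/w7.png

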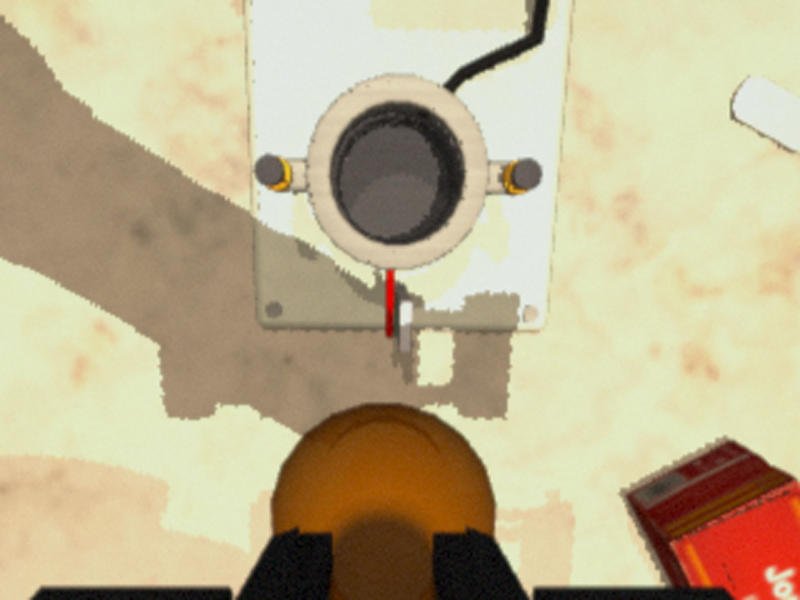

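The ring's top face is centred at about crop (397.5,172), i.e. full image (259,88.8). The guide rods at (272,172) and (523,174) agree. The flask hangs upright below.

```bash
python3 - <<'E'
from h import *
from plant import r
s=dict(np.load("w7.npz"));T=s["T"];st=r.get_state()
f=lambda u,v,z:plane(s,u/2.5+100,v/2.5+20,z,T)
a=f(397.5,172,.08);b=(f(272,171,.098)+f(523,173,.098))/2
pts=[f(308,172,.08),f(487,172,.08),f(397,74,.08),f(397,268,.08)];print("diam",np.linalg.norm(pts[0]-pts[1]),np.linalg.norm(pts[2]-pts[3]),np.mean(pts,0))
print("rods dist",np.linalg.norm(f(272,171,.098)-f(523,173,.098)))
for n,p in(("ring",a),("rods",b)):print(n,p,tomove(st,[p[0],p[1],.175],-13.4))
# flask belly in hand: crop u extents
o=st["tool_pos"][2]-.034+.034
print("belly",f(383.5,515,o),st["tool_pos"])
E
```

```text
diam 0.06899647978013802 0.06998209492663443 [ 0.58007333 -0.09882671  0.08      ]
rods dist 0.0906528503397223
ring [ 0.58027898 -0.0983677   0.08      ] (array([97.2,  6. ,  8.9]), np.float64(0.1), array([ 0.001,  0.002, -1.   ]))
rods [ 0.57963163 -0.09950727  0.098     ] (array([96. ,  5.6,  8.9]), np.float64(0.1), array([ 0.001,  0.002, -1.   ]))
belly [ 0.55220692 -0.19279029  0.1837605 ] [ 0.55197583 -0.19160171  0.1837605 ]
```

```bash
python3 -m pendant '[[1,[48,3,0],[0,0,0]],[1,[49,3,0],[0,0,0]],[1,[0,0,0],[0,0,0]],[1,[0,0,0],[0,0,0]]]' 40
python3 - <<'E'
from h import *
from plant import r
st=r.get_state();print(tomove(st,[.5802,-.0985,.105],-13.4))
E
```

```text
clock: 21.02
tool_pos: [0.5803, -0.1001, 0.1843]
eef_rot: [0.785, 0.62, 0.0, 0.0]
contact_force: [-0.9, -0.9, -3.2]
opening: 0.264
finger_force: 40.0
(array([ 1.5, -0.5, 79.3]), np.float64(0.0), array([ 0.001, -0.   , -1.   ]))
```

```bash
python3 -m pendant '[[1,[1.5,0,25],[0,0,0]],[1,[0,0,25],[0,0,0]],[1,[0,0,20],[0,0,0]],[1,[0,0,9],[0,0,0]],[1,[0,0,0],[0,0,0]],[1,[0,0,0],[0,0,0]]]'
python3 -m pendant '[[1,[0,0,5],[0,0,0]],[1,[0,0,5],[0,0,0]],[1,[0,0,0],[0,0,0]],[1,[0,0,0],[0,0,0]]]'
```

```text
clock: 21.78
tool_pos: [0.5815, -0.0997, 0.1062]
eef_rot: [0.785, 0.619, 0.001, 0.001]
contact_force: [-0.8, -0.2, -2.7]
opening: 0.262
finger_force: 40.0
clock: 22.28
tool_pos: [0.5807, -0.0987, 0.0954]
eef_rot: [0.785, 0.619, 0.001, -0.0]
contact_force: [-1.8, 0.6, 0.7]
opening: 0.262
finger_force: 40.0
```

Contact came where expected, with a net 3.8 N. Pressing a further 12 mm.

```bash
python3 -m pendant '[[1,[0,0,4],[0,0,0]],[1,[0,0,4],[0,0,0]],[1,[0,0,4],[0,0,0]],[1,[0,0,1],[0,0,0]],[1,[0,0,0],[0,0,0]],[1,[0,0,0],[0,0,0]],[1,[0,0,0],[0,0,0]]]'
python3 - <<'E'
from h import *
from plant import r,cams
st=r.get_state();s=cams.snapshot("wrist");t=cams.snapshot("side")
print(st["tool_pos"],st["contact_force"],st["finger_force"],st["opening"])
p=np.array([.5802,-.0985,0])
cv2.imwrite("pics/s8.png",t["img"][:,:,::-1])
h=cv2.cvtColor(t["img"],cv2.COLOR_RGB2HSV);X=np.array([.9728,-.2317,0]);Y=np.array([.2317,.9728,0])
for n,lo,hi in(("red",(0,150,80),(6,255,255)),("green",(50,120,50),(80,255,255)),("brown",(7,150,30),(16,255,220))):
  m=cv2.inRange(h,np.array(lo),np.array(hi));ys,xs=np.nonzero(m[150:230,215:265]);print(n,len(xs),(xs.mean()+215,ys.mean()+150,ys.min()+150,ys.max()+150) if len(xs) else 0)
print("pred post band mid/belly",proj(t,p-.056*Y+[0,0,.06]),proj(t,p+[0,0,.083]))
E
```

```text
clock: 23.15
tool_pos: [0.5808, -0.0987, 0.0824]
eef_rot: [0.785, 0.619, 0.001, -0.0]
contact_force: [-2.8, 2.5, 5.7]
opening: 0.263
finger_force: 40.0
[ 0.5808174  -0.09868785  0.08240696] [-2.76007097  2.47315238  5.6794063 ] 39.98477837070823 0.26296454492012455
red 92 (np.float64(218.7608695652174), np.float64(158.27173913043478), np.int64(150), np.int64(166))
green 0 0
brown 215 (np.float64(233.96279069767442), np.float64(169.7767441860465), np.int64(156), np.int64(181))
pred post band mid/belly (np.float64(242.0920292930709), np.float64(172.89997743296766)) (np.float64(236.31229559810123), np.float64(174.88851325188722))
```

The net spring force is 8.8 N, which puts the ring about 16 mm down, in mid-band, and TCP height agrees. Handing in.

```bash
python3 -c "
from plant import r
print(r.finish_job())"
```

```text
the job is handed in; nothing more can be done
None
```

I primed the paddle (held about 1 s at its red band, then let home) and handed the job in at 23 s with the amber flask still gripped and pressed about 16 mm down; that depth comes from the 8.8 N spring force and the tool height, as I never saw the pointer in the green band, and no verdict was returned.

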